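# Stack the washed carry bin over the pipette tips and load it

### The job

Lift the washed white carry bin off the sloping rack, turn it half round so that its blue end lies over the deep grey bin's white-plate end, and set it on the grey bin's ledges, level and clear of the pipette tips inside. Then stand the two brown bottles upright in the carry bin, one on each side of the handle, in a row along its middle line. Set everything down rather than dropping it, tip nothing over, and never let the carry bin press on the tips.

Things in the scene. Friction and masses are not known exactly. Their poses are not given: they have to be found in the camera images.
- carry_bin: White shallow stack-nest bin, body 96 (its x) x 164 (y) x 36 mm high (z), floor 4 mm, walls 3 mm, 0.2 to 0.33 kg. Origin: centre of its underside. Blue rim and band on its +y end; grey arch handle across the middle. Starts on the drying rack leaning sideways at 30 degrees: its blue end is to the left (+y) and lowest, resting against a low lip (14 mm above the deck).
- carry_lugs (a point): Point between the carry bin's four blue lugs, at their underside: carry bin [0, 0.013, 0.008]. The lugs, two on each long side at y = +66 and y = -40 mm, stick out to x = +-62 mm; each is 16 mm long in y and 12 mm high, its underside 8 mm above the bin's underside.
- carry_grip (a point): Centre of the carry bin's handle bar, 71 mm above its underside (carry bin frame [0, 0, 0.071]; axes as the carry bin). The bar runs along the bin's x, 90 mm long, 12 mm thick in y, 18 mm high (z 62 to 80 mm); grip it across its 12 mm thickness. Its two legs stand at x = +-42 mm.
- carry_blue_end (a point): Top middle of the carry bin's blue end, at [0, 0.082, 0.036] in the carry bin frame.
- place_1 (a point): On the carry bin's inner floor on its centre line, 42 mm from the handle on the blue side: carry bin [0, 0.042, 0.004]. A place for a bottle.
- place_2 (a point): The same on the other side of the handle: carry bin [0, -0.042, 0.004]. A place for the other bottle.
- deep_bin: Deep grey stack-nest bin, open on top, outer 114 (its x) x 182 (y) x 90 mm high, walls 4 mm (mouth 106 x 174), loose, 0.6 kg, upright on the bench. Origin: centre of its underside. Its +y end has a blue plate and rim, its -y end a white plate and rim. Its blue end and the carry bin's start pointing roughly the same way (yaw within 0.45 rad).
- deep_bin_ledges (a point): Centre between the white ledges on the deep bin's rim: deep bin [0, -0.013, 0.09]. They lie on both long walls at y = -66 and +40 mm, top 90 mm up. With the blue ends pointing contrary ways, the carry bin's lugs rest on them: its underside is then 82 mm above the deep bin's, 8 mm down in the mouth, with 5 mm play on every side.
- deep_bin_slots (a point): Centre between the deep slots in the deep bin's long walls, at rim height: deep bin [0, 0.013, 0.09]. The slots are 28 mm wide, at y = +66 and -40 mm. With the bins' blue ends the same way the lugs sink into them and the carry bin comes down on the tips: wrong.
- deep_bin_blue_end (a point): Top middle of the deep bin's blue-plate end, at [0, 0.091, 0.09] in the deep bin frame.
- bin_tip_rack: Purple box of yellow pipette tips, 71 x 118 x 58 mm, standing inside the deep bin on its 4 mm floor, its length along the bin. Origin: centre of its underside. It stays there.
- drying_rack: White and steel drying rack, fixed, about 125 (its x) x 165 mm (y). Origin on the bench under its middle. Its slatted deck climbs at 30 degrees towards the rack's -y (to the right), from 25 mm height at y = +79 mm to 116 mm at y = -79 mm, with the lip at the low end. (Wall cabinets with bar handles hang over the back of the bench, from x = 0.6 m on and 0.6 m up.)
- bottle_tall: Brown round bottle with black cap, standing, 48 mm diameter, 90 mm high (body to 77 mm, cap 41 mm wide above), 0.03 to 0.1 kg. Origin: centre of its underside. The two bottles stand one behind the other in the lane between the rack and the deep bin, which lies along x.
- bottle_short: Brown round bottle with black cap, standing, 42 mm diameter, 72 mm high (body to 62 mm, cap 36 mm wide above), 0.03 to 0.1 kg. Origin: centre of its underside.
Not all that is in view belongs to the job. What is shaped like the bottle_tall but turquoise is not meant.

How it is judged:
By the outcome, as a careful person would: the job done as asked, in the order asked, and still so for the second after the job is handed in, with the robot touching nothing.
It also fails if it takes over 64 s, if anything falls off the work surface, if the arm or the gripper's body presses on something with over 40 N, if the wrist force passes 120 N, or if a joint passes its speed limit or range.

### The arm

A 6-joint arm with a two-finger parallel gripper is mounted at the origin on a cart in front of the work surface, level with it; the furniture and walls round the work are solid. World frame = base frame: x ahead of the robot, y to its left, z up, the work surface at z = 0. Lengths are in m, angles in rad, forces in N, time in s.
With the tool pointing down it reaches from about 0.375 to 0.975 m from the base axis. Payload 3.8 kg.
Tool frame: the origin (TCP) lies midway between the tips of the shut fingers; the grasp point (between the pads) lies 19 mm behind it; z points along the fingers, y is the line along which they close (so a half turn about z gives the same grasp; the last joint's range is limited). The gripper opens to 88 mm and grips with 3 to 60 N. Pads are 18 mm wide; open, the fingers measure 123 mm over their backs; the gripper's body (75 mm by 187 mm) begins 45 mm behind the grasp point.
Start: joints at [1.206, 0.264, 1.604, -0, 1.274, -0.037], TCP at [0.217, 0.639, 0.206] pointing down, gripper open.
Joint ranges: [-2.63, 2.63], [-0.94, 2.18], [0.31, 2.57], [-1.31, 4.45], [0, 2.66], [-2.55, 2.55]. Speed limits (rad/s): [2.57, 2.57, 3.14, 3.14, 3.14, 3.14].

### API

Orientations are given as a rotation vector (axis times angle).
In Python, from cell import manip, inverse_kinematics, cams, order gives the robot as it stands. Calls block until the motion is done:
- manip.move_pose(position, orientation): joint-space move of the TCP to a pose.
- manip.move_linear(position, rate=0.15, rot=None): straight line of the TCP; rot=None keeps the orientation; rate is the mean speed in m/s.
- manip.set_joints(angles): joint-space move.
- manip.set_gripper(opening, force=None): finger opening in m; force is the grip in N (None keeps the last); returns when the fingers have stopped.
- manip.dwell(seconds).
- inverse_kinematics(position, orientation): joint angles nearest the present ones, or None.
- manip.state(): the state.
- cams.capture(name): name is "side" or "top" or "wrist"; returns a dict with "image" (420x560x3 uint8, blue, green, red), "z_map" (420x560 float32, m along the optical axis (not along the pixel's ray), 0 where there is no reading), "intrinsics" (3x3 intrinsics, pixels), "position" and "orientation" of the camera in the world; the wrist camera has in their place "T_tool_cam" (4x4, takes a point from camera to tool coordinates, whose origin is the TCP and whose axes are the flange's). Camera axes: x right, y down, z forward; pixel columns grow to the right and rows downward; lengths in m; the calibration is good to about 2 mm. A picture is of the moment at which its call begins: read the wrist's pose just before it.
A pose or a line that the arm cannot do raises manip.IKError and nothing moves.
- order.close_job(): hands the job in; it is judged then, once.
The state is a dict: "clock": time; "joint_pos": joint angles; "joint_velocities": joint speeds; "tau": joint torques, N m; "tool_pos": TCP position; "tcp_rot": TCP orientation; "contact_force": force on the tool from outside, world axes, zero at the start; "moment": the same for the moment, N m; "gripper_width": finger opening in m; "grasp_force": force on a finger pad.
Only numpy, scipy, OpenCV 4.12 (cv2) and the standard library are available. Lean on these libraries where they do the work, as an engineer would, in place of code of your own. Each camera call takes 0.05 s, during which the arm holds its last target. There are 200 camera calls.

## Working session

There is one attempt and no reset: what is moved stays moved. The work goes in short steps, each a Python script; the robot and the scene stay as the last script left them, time stands still between calls to the robot, and variables do not carry over. Pictures are saved under pics/ and viewed, at most 12 in all, crops included, and the job is handed in when it is done.

```bash
ls; mkdir -p pics; python3 - <<'E'
from cell import manip,cams
import cv2,numpy as np
for n in("top","side"):
    c=cams.capture(n); cv2.imwrite(f"pics/{n}0.png",c["image"]); np.savez(f"pics/{n}0.npz",**c)
    print(n,c["intrinsics"].tolist(),c["position"],c["orientation"])
s=manip.state();print(s)
E
```

```text
pics
top [[461.24356235696655, 0.0, 279.35943791979656], [0.0, 461.24356235696655, 211.78872974991998], [0.0, 0.0, 1.0]] [ 0.27703374 -0.17081122  1.0870453 ] [-2.13101763  2.1130626  -0.20185085]
side [[491.2080729597054, 0.0, 281.65331687736983], [0.0, 491.2080729597054, 214.97217598254022], [0.0, 0.0, 1.0]] [ 0.09763921 -0.81215891  0.62083404] [-2.09186243  0.55531231 -0.30419412]
{'clock': 0.1, 'joint_pos': array([ 1.20607149e+00,  2.64664363e-01,  1.60527700e+00, -3.10321377e-05,
        1.27368163e+00, -3.69207853e-02]), 'joint_velocities': array([-0.00375141, -0.00171547, -0.00245491, -0.00108844,  0.00063197,
       -0.00091687]), 'tau': array([ 8.43406851e-04, -5.03614390e+01, -3.58069861e+01,  7.32347975e-02,
        2.33818480e-02, -5.38367328e-05]), 'tool_pos': array([0.2170933 , 0.63837178, 0.20490026]), 'tcp_rot': array([-0.51253534, -3.09911926,  0.00313407]), 'contact_force': array([-0.08413807,  0.77516554, -0.40031651]), 'moment': array([ 0.01460859, -0.00229293,  0.00176734]), 'grasp_force': 0.0, 'gripper_width': 0.08808504426622693}
```

View pics/top0.png

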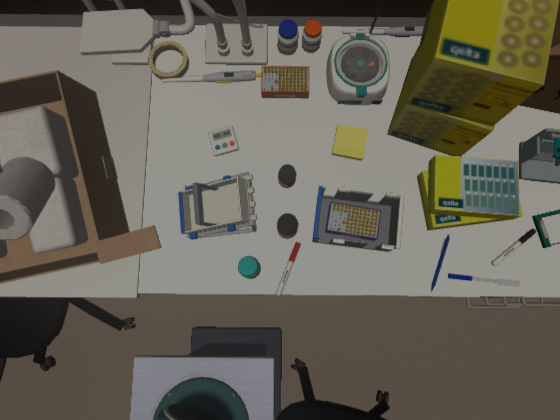

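View pics/side0.png

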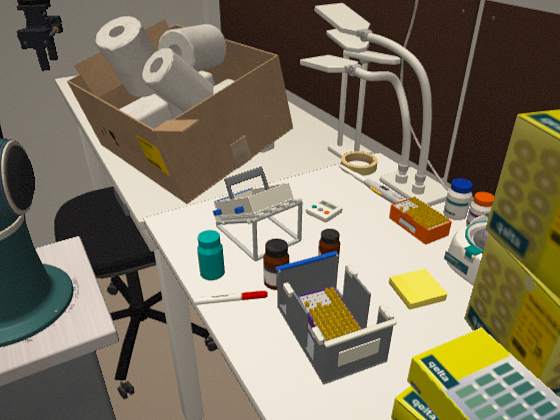

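The top view shows the carry bin on its rack at about (217,206), with its blue end to the left. The deep bin is at (357,220), also blue end left. The bottles are at (287,176) and (288,226), and the turquoise decoy is at (249,267). The side view confirms this: the handle stands up from the tilted bin, and the large carton is to the left.

```bash
cat > h.py <<'E'
import cv2,numpy as np
from scipy.spatial.transform import Rotation as R
def cloud(c,T=None):
    K=c["intrinsics"];z=c["z_map"];v,u=np.mgrid[:z.shape[0],:z.shape[1]]
    P=np.dstack([(u-K[0,2])*z/K[0,0],(v-K[1,2])*z/K[1,1],z])
    if T is None: T=campose(c)
    P=P@T[:3,:3].T+T[:3,3]; P[z==0]=np.nan
    return P
def campose(c):
    T=np.eye(4);T[:3,:3]=R.from_rotvec(c["orientation"]).as_matrix();T[:3,3]=c["position"];return T
def wristpose(s,c):
    T=np.eye(4);T[:3,:3]=R.from_rotvec(s["tcp_rot"]).as_matrix();T[:3,3]=s["tool_pos"];return T@c["T_tool_cam"]
def ray(c,T,uv,h):
    K=c["intrinsics"];d=T[:3,:3]@[(uv[0]-K[0,2])/K[0,0],(uv[1]-K[1,2])/K[1,1],1];return T[:3,3]+d*(h-T[2,3])/d[2]
E
python3 - <<'E'
from h import *
c=dict(np.load("pics/top0.npz"));P=cloud(c);im=c["image"];hsv=cv2.cvtColor(im,cv2.COLOR_BGR2HSV)
reg=np.zeros(im.shape[:2],bool)
def box(u0,v0,u1,v1):
    m=np.zeros(im.shape[:2],bool);m[v0:v1,u0:u1]=1;return m
print("table z",np.nanmedian(P[100:120,250:300,2]), P[400,203])
db=box(305,180,412,258); Z=P[...,2]
m=db&(Z>.08)&(Z<.105); r=cv2.minAreaRect(P[m][:,:2].astype(np.float32)); print("deep rim",m.sum(),r, np.percentile(Z[m],[5,50,95]))
blue=(hsv[...,0]>100)&(hsv[...,0]<125)&(hsv[...,1]>130)&(hsv[...,2]>60)
for n,b in(("deep",db),("carry",box(172,165,262,245))):
    k,l,s,ce=cv2.connectedComponentsWithStats((b&blue).astype(np.uint8))
    for i in range(1,k):
        if s[i,4]>4: print(n,s[i],np.nanmedian(P[l==i],0).round(4))
# bottles
for n,b in(("b1",box(270,155,305,195)),("b2",box(270,205,305,245)),("turq",box(232,250,266,285))):
    m=b&(Z>.03);z=np.nanpercentile(Z[m],90);t=b&(Z>z-.008);v,u=np.nonzero(t)
    print(n,z,t.sum(),ray(c,campose(c),((u.min()+u.max())/2,(v.min()+v.max())/2),z), np.nanmean(P[t],0))
cb=box(172,165,262,245);m=cb&(Z>.1)
print("carry zmax",np.nanmax(Z[cb]))
# handle candidates: points well above the deck plane
np.set_printoptions(precision=3,suppress=True,linewidth=200)
print((Z[170:245:3,176:262:3]*1000).round(0).astype(int) if not np.isnan(Z[170:245:3,176:262:3]).any() else np.nan_to_num(Z[170:245:3,176:262:3]*1000).astype(int))
big=cv2.resize(np.hstack([im[160:260,170:265],im[160:260,300:415]]),None,fx=3.8,fy=3.8,interpolation=cv2.INTER_CUBIC);cv2.imwrite("pics/crop1.png",big);print(big.shape)
E
```

```text
table z -9.263558479277734e-05 [ 0.06920661 -0.01258775  0.0573063 ]
deep rim 859 ((0.4601442217826843, -0.34461724758148193), (0.1905956268310547, 0.12672795355319977), 83.18927001953125) [0.08342413 0.08987493 0.09334711]
deep [313 187  10  51 178] [ 0.467  -0.2532  0.0907]
carry [224 176   5   3  11] [ 0.5417 -0.0526  0.1073]
carry [187 187   5   3  10] [0.5308 0.0379 0.055 ]
carry [179 192   5  41 124] [0.47   0.0519 0.063 ]
carry [228 225   6   6  33] [ 0.4293 -0.0648  0.1065]
carry [190 233   6   6  30] [0.4183 0.0266 0.0531]
b1 0.07394276044321013 192 [ 0.56479917 -0.18676832  0.07394276] [ 0.56566043 -0.18693045  0.07174582]
b2 0.09135754037192839 269 [ 0.44539669 -0.18818917  0.09135754] [ 0.44607108 -0.18813604  0.08938905]
turq 0.09179696064759144 289 [ 0.35087966 -0.10268083  0.09179696] [ 0.35059723 -0.10253233  0.0896516 ]
carry zmax 0.1449629677755706
[[ -1   1   2   0   1  -6  -2  -2   0   1  -2   1  -2  -3  -2   2   0   2   0  -2   1   2   0   1   0   0   0   3   0]
 [ -2  -3   0   0  -3   1   0   2   0  -1   0  -1   0  -5   0   0   0   1   1   1   2  92  95 100 101 
[... 2068 characters left out ...]
9  40  46  89  92  96  92  88  83  79  65  71 108 108  82  84   0  89   3  -1  62   0  -2]
 [ -1   0  66  50  43  70  80  75  70  65  60  53  47  54  60  62  62  67 105 103   6   7  11   8  13   7  23   2   0]
 [ -1   1   0  47  44  51  56  48  34  39  44  43  46  10   5   9   9   7   4   9   9  -3   1   0   0   1   0  -3   0]
 [ -5  -3   0   3  36  53  55  49   8   9  11   7   0  -1   0  -2  -2   2   0   1  -2   0  -3   0   0   0   0  -1  -3]
 [ -2   1   0  -1   1   1   1   2   0   0   3   1  -1   1  -2   0   0   0  -1   0  -4   0   2   0  -1   1   0   0   0]
 [  0   1   0  -2   0  -2  -4   0   2  -2  -2   0   0  -1  -2   0   2   3   0   0  -3   3   0   1   0   0   0  -1  -3]]
(380, 798, 3)
```

View pics/crop1.png

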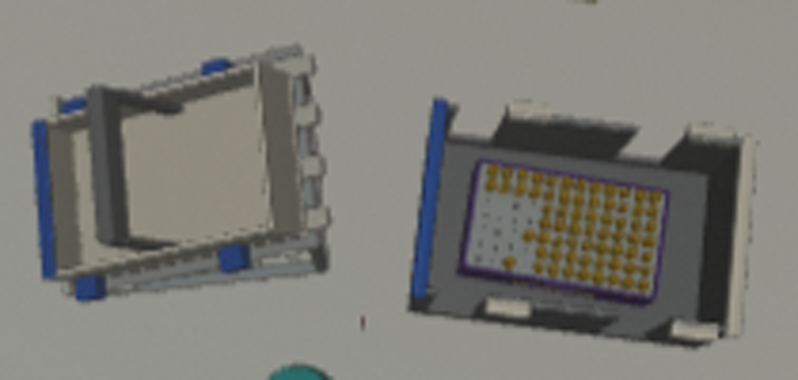

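The crop shows the carry bin's blue end at left (x≈40), with its lugs and the handle near the blue half. The deep bin's blue plate is at left (x≈430) and its four white ledges are visible. Next I'll check reach and carton clearance, then look from the wrist.

```bash
cat >> h.py <<'E'
def frame(o,psi,tilt=0):
    """bin pose: yaw psi, +y end lowered by tilt"""
    T=np.eye(4);T[:3,:3]=(R.from_euler('z',psi)*R.from_euler('x',-tilt)).as_matrix();T[:3,3]=o;return T
def tool(T,p,s=1,depth=.019):
    """TCP pose: tool z=-bin z, tool y=s*bin y, grasp point at p in bin frame"""
    M=T[:3,:3];Rt=np.c_[-s*-1*-1*np.cross(-M[:,2],M[:,1])*-1*-1,s*M[:,1],-M[:,2]];Rt[:,0]=np.cross(Rt[:,1],Rt[:,2])
    return T[:3,:3]@p+T[:3,3]-depth*M[:,2],R.from_matrix(Rt).as_rotvec()
E
sed -i 's/M=T\[:3,:3\];Rt=.*/M=T[:3,:3];y=s*M[:,1];z=-M[:,2];Rt=np.c_[np.cross(y,z),y,z]/' h.py
python3 - <<'E'
from h import *
from cell import inverse_kinematics as ik
np.set_printoptions(precision=3,suppress=True)
c=dict(np.load("pics/top0.npz"));P=cloud(c)
for x0 in(.3,.36,.42,.48,.54,.6):
    m=(P[...,0]>x0)&(P[...,0]<x0+.06)&(P[...,1]>.075)&(P[...,2]>.03)
    q=P[m]; print(x0,[(y,np.round(q[(q[:,1]>y)&(q[:,1]<y+.03),2].max(),3)) for y in np.arange(.08,.36,.03) if ((q[:,1]>y)&(q[:,1]<y+.03)).any()])
C=frame([.4826,-.0341,.0697],.121,np.pi/6);D=frame([.46,-.345,0],-.1)
for s in(1,-1):
    print(s,ik(*tool(C,[0,0,.071],s)),ik(*tool(C,[0,0,.15],s)),ik(*tool(D,[0,0,.153],-s)),ik(*tool(D,[0,0,.3],-s)))
    print(ik(*tool(frame([.46,-.2,.4],0),[0,0,0],s)))
import cell;cc=cell.cams.capture("wrist");print(cc["T_tool_cam"],cc["intrinsics"])
E
```

```text
0.3 [(np.float64(0.08), np.float64(0.216)), (np.float64(0.11), np.float64(0.217)), (np.float64(0.14), np.float64(0.212)), (np.float64(0.16999999999999998), np.float64(0.204)), (np.float64(0.2), np.float64(0.198)), (np.float64(0.22999999999999998), np.float64(0.199)), (np.float64(0.26), np.float64(0.198)), (np.float64(0.29), np.float64(0.2)), (np.float64(0.32), np.float64(0.199)), (np.float64(0.35000000000000003), np.float64(0.199))]
0.36 [(np.float64(0.08), np.float64(0.242)), (np.float64(0.11), np.float64(0.232)), (np.float64(0.14), np.float64(0.222)), (np.float64(0.16999999999999998), np.float64(0.215)), (np.float64(0.2), np.float64(0.134)), (np.float64(0.22999999999999998), np.float64(0.111)), (np.float64(0.26), np.float64(0.292)), (np.float64(0.29), np.float64(0.294)), (np.float64(0.32), np.float64(0.276)), (np.float64(0.35000000000000003), np.float64(0.238))]
0.42 [(np.float64(0.16999999999999998), np.float64(0.231)), (np.float64(0.2), np.float64(0.23)), (np.float64(0.26), np.float64(0.313)), (np.float64(0.29), np.float64(0.32)), (np.float64(0.32), np.float64(0.299)), (np.float6
[... 705 characters left out ...]
loat64(0.35000000000000003), np.float64(0.196))]
1 [ 0.318  0.051  2.13  -0.569  1.142 -1.084] [ 0.396 -0.007  2.048 -0.524  1.296 -1.101] [-0.687  0.133  1.898 -0.     1.111  0.984] [-0.687  0.037  1.726 -0.     1.379  0.984]
[-0.46  -0.128  1.706  0.     1.563 -2.031]
-1 [ 0.318  0.051  2.13  -0.569  1.142  2.058] [ 0.396 -0.007  2.048 -0.524  1.296  2.041] [-0.687  0.133  1.898  0.     1.111 -2.158] [-0.687  0.037  1.726  0.     1.379 -2.158]
[-0.46  -0.128  1.706 -0.     1.563  1.111]
[[-0.001 -0.95  -0.313  0.083]
 [ 1.    -0.    -0.002  0.   ]
 [ 0.002 -0.313  0.95  -0.177]
 [ 0.     0.     0.     1.   ]] [[302.598   0.    279.364]
 [  0.    302.598 212.452]
 [  0.      0.      1.   ]]
```

```bash
python3 - <<'E'
from h import *
np.set_printoptions(precision=3,suppress=True)
c=dict(np.load("pics/top0.npz"));P=cloud(c)
s=dict(np.load("pics/side0.npz"));Ps=cloud(s)
C=frame([.4826,-.0341,.0697],.121,np.pi/6);p,r=tool(C,[0,0,.071],-1);Rt=R.from_rotvec(r).as_matrix()
for n,Q in(("top",P.reshape(-1,3)),("side",Ps.reshape(-1,3))):
    Q=Q[(Q[:,1]>.07)&(Q[:,2]>.03)&(Q[:,0]>.2)]
    L=(Q-p)@Rt
    # behind grasp distance t
    t=-L[:,2]-.019
    for t0 in np.arange(-.02,.26,.03):
        m=(t>t0)&(t<t0+.03)
        mm=m&(abs(L[:,0])<.055); m2=m&(L[:,1]>-.11)
        print(n,round(t0,3),"min|y| side clearance in |x|<55:",(-L[mm,1]).min() if mm.any() else None,"for y within 110: x-range",(L[m2,0].min(),L[m2,0].max()) if m2.any() else None)
E
```

```text
top -0.02 min|y| side clearance in |x|<55: 0.21280263883337852 for y within 110: x-range (np.float64(0.528073125261133), np.float64(0.5348337807355869))
top 0.01 min|y| side clearance in |x|<55: 0.19531448633964665 for y within 110: x-range None
top 0.04 min|y| side clearance in |x|<55: 0.17736955217581307 for y within 110: x-range None
top 0.07 min|y| side clearance in |x|<55: 0.15816560253223044 for y within 110: x-range (np.float64(0.4522294675249867), np.float64(0.4652695717609758))
top 0.1 min|y| side clearance in |x|<55: 0.14113735024726914 for y within 110: x-range (np.float64(-0.10368249139116582), np.float64(0.4636938404598466))
top 0.13 min|y| side clearance in |x|<55: 0.12331301846725755 for y within 110: x-range (np.float64(-0.11110013687601493), np.float64(0.3245212285336276))
top 0.16 min|y| side clearance in |x|<55: 0.11680451490437012 for y within 110: x-range (np.float64(-0.06911076637340632), np.float64(0.36034151572253087))
top 0.19 min|y| side clearance in |x|<55: 0.11607296052376563 for y within 110: x-range (np.float64(0.27279091300450886), np.float64(0.36966693
[... 1161 characters left out ...]
hin 110: x-range (np.float64(-0.1125291559286239), np.float64(0.5433126755279881))
side 0.16 min|y| side clearance in |x|<55: 0.11733907300109268 for y within 110: x-range (np.float64(-0.07236905703033888), np.float64(0.5458269214758767))
side 0.19 min|y| side clearance in |x|<55: 0.11585361612143959 for y within 110: x-range (np.float64(0.270808764232324), np.float64(0.5483208140815339))
side 0.22 min|y| side clearance in |x|<55: 0.17351093006453316 for y within 110: x-range (np.float64(0.14585367038252056), np.float64(0.5500673971037067))
side 0.25 min|y| side clearance in |x|<55: 0.1558351243396921 for y within 110: x-range (np.float64(0.24274862083139093), np.float64(0.5502530829178556))
```

```bash
cat >> h.py <<'E'
def look(name):
    from cell import manip,cams
    manip.dwell(.15);s=manip.state();c=cams.capture("wrist");T=wristpose(s,c)
    np.savez(f"pics/{name}.npz",T=T,**c);cv2.imwrite(f"pics/{name}.png",c["image"]);return c,T
E
python3 - <<'E'
from h import *
from cell import manip
p=manip.state()["tool_pos"]
manip.move_linear([p[0],p[1],.47],rate=.35)
r=tool(frame([0,0,0],0),[0,0,0],-1)[1]
manip.move_pose([.5,-.2,.42],r);print(manip.state()["joint_pos"])
manip.move_pose([.5,-.345,.30],r);look("w_deep")
manip.move_pose([.52,-.03,.32],r);look("w_carry")
print(manip.state()["clock"],manip.state()["joint_pos"],manip.state()["contact_force"])
a,b=[cv2.imread(f"pics/{n}.png") for n in("w_deep","w_carry")]
cv2.imwrite("pics/w1.png",cv2.resize(np.vstack([a[:,:],b]),None,fx=.71,fy=.71))
E
```

```text
[-4.25657079e-01 -5.35584889e-02  1.56914612e+00  1.85185025e-04
  1.62595653e+00  1.14395647e+00]
6.5417 [-1.07432107e-01 -8.07616196e-02  1.77213411e+00 -1.76476817e-04
  1.45064052e+00  1.46518152e+00] [-0.1017282  -0.14116952  0.55104859]
```

View pics/w1.png

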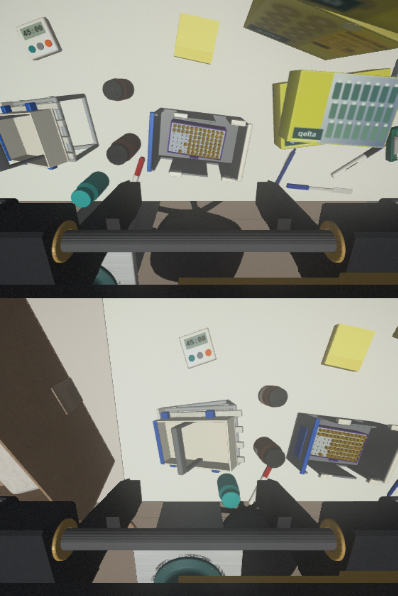

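The wrist views show the deep bin at about (280,200) and the carry bin at about (280,610−420) in full-resolution pixels. Both are fully visible, with the ledges and lugs clear of the gripper.

```bash
python3 - <<'E'
from h import *
np.set_printoptions(precision=4,suppress=True,linewidth=160)
def ld(n): c=dict(np.load(f"pics/{n}.npz"));return c,c["T"],cv2.cvtColor(c["image"],cv2.COLOR_BGR2HSV)
for n in("w_deep","w_carry"):
    c,T,hsv=ld(n);P=cloud(c,T);Z=P[...,2]
    print(n,"table z",np.nanmedian(Z[(abs(P[...,0]-.55)<.03)&(abs(P[...,1]+.2)<.2)&(abs(Z)<.02)]))
    near=(abs(P[...,0]-.465)<.09)&(abs(P[...,1]+.345)<.13)
    m=near&(Z>.082)&(Z<.1);q=P[m][:,:2]
    blue=(hsv[...,0]>100)&(hsv[...,0]<125)&(hsv[...,1]>130)&(hsv[...,2]>60)
    print("rim",m.sum(),cv2.minAreaRect(q.astype(np.float32)),np.median(Z[m]))
    white=near&(hsv[...,1]<60)&(hsv[...,2]>130)&(Z>.075)
    for nm,mk in(("blue",near&blue&(Z>.06)),("white",white),):
        k,l,s,ce=cv2.connectedComponentsWithStats(mk.astype(np.uint8))
        for i in range(1,k):
            if s[i,4]>8: print(nm,s[i],ray(c,T,ce[i],.09)[:2],np.nanmedian(P[l==i],0),cv2.minAreaRect(np.array([ray(c,T,(u,v),.09)[:2] for v,u in zip(*np.nonzero(l==i))],np.float32)))
    nc=(abs(P[...,0]-.48)<.1)&(abs(P[...,1])<.11)&blue&(Z>.02)
    k,l,s,ce=cv2.connectedComponentsWithStats(nc.astype(np.uint8))
    for i in range(1,k):
        if s[i,4]>8: print("carry blue",s[i],np.nanmedian(P[l==i],0))
    # handle: points high above floor in provisional bin frame
    C=frame([.4826,-.0341,.0697],.121,np.pi/6);L=(P-C[:3,3])@C[:3,:3]
    h=(abs(L[...,0])<.05)&(abs(L[...,1])<.02)&(L[...,2]>.073)&(L[...,2]<.1)
    f=(abs(L[...,0])<.035)&(L[...,1]<-.02)&(L[...,1]>-.07)&(abs(L[...,2]-.004)<.012)
    if h.sum()>20: print("handle top bin coords: x",np.percentile(L[h][:,0],[2,98]),"y",np.percentile(L[h][:,1],[2,50,98]),"z",np.median(L[h][:,2]),"slope",np.polyfit(L[h][:,0],L[h][:,1],1),"floor",f.sum(),np.median(L[f][:,2]),np.polyfit(L[f][:,1],L[f][:,2],1))
    w=(abs(L[...,2]-.036)<.006)&(abs(L[...,0])<.056)&(abs(L[...,1])<.09)
    if w.any(): print("wall rim rect",w.sum(),cv2.minAreaRect(L[w][:,:2].astype(np.float32)))
    # bottles: caps
    for b,(x,y,h) in dict(short=(.565,-.187,.072),tall=(.446,-.188,.09)).items():
        m=(abs(P[...,0]-x)<.035)&(abs(P[...,1]-y)<.035)&(Z>h-.006)&(Z<h+.01)
        if m.sum()>10: (cx,rr)=cv2.minEnclosingCircle(P[m][:,:2].astype(np.float32));print(b,m.sum(),cx,rr,P[m].mean(0))
E
```

```text
w_deep table z -0.0012535018617562677
rim 2169 ((0.45798012614250183, -0.3435800075531006), (0.19046367704868317, 0.12629470229148865), 83.24885559082031) 0.089167768944028
blue [207 159   9  82 363] [ 0.4669 -0.253 ] [ 0.4668 -0.253   0.0898] ((0.46911653876304626, -0.2535696029663086), (0.006853101775050163, 0.11360489577054977), 83.15795135498047)
white [244 159  59  14 229] [ 0.5176 -0.3251] [ 0.5176 -0.3183  0.0888] ((0.5175064206123352, -0.33687612414360046), (0.07572896778583527, 0.00971154309809208), 83.48672485351562)
white [312 169  44  88 820] [ 0.4545 -0.4263] [ 0.4558 -0.4301  0.0895] ((0.4495841860771179, -0.4174303412437439), (0.03999829292297363, 0.12528057396411896), 83.19137573242188)
white [238 242  55   7 180] [ 0.4047 -0.3139] [ 0.404  -0.3061  0.0889] ((0.405252605676651, -0.3244318962097168), (0.07608918845653534, 0.009208832867443562), 89.95694732666016)
carry blue [ 35 144  17  13 157] [ 0.5385 -0.0577  0.105 ]
carry blue [  1 149  15  10 122] [0.528  0.0334 0.0519]
carry blue [  0 190  15  37 110] [0.45   0.0492 0.0627]
carry blue [ 68 234  12   5  22] [ 0.4
[... 1736 characters left out ...]
9226384572684765), 82.98226165771484)
carry blue [219 192   8  21  41] [0.4721 0.053  0.0622]
carry blue [224 216   4   6  11] [0.4463 0.0508 0.0624]
carry blue [226 228   5   5  12] [0.4281 0.0483 0.0626]
handle top bin coords: x [-0.0436  0.0418] y [-0.0033 -0.      0.0078] z 0.0791873769111916 slope [-0.0024  0.0009] floor 1305 0.0038857592246831717 [-0.0028  0.0038]
wall rim rect 1227 ((-0.0020663663744926453, 0.0034087300300598145), (0.16589777171611786, 0.09614814072847366), 89.8178939819336)
short 566 (0.5644792914390564, -0.18568679690361023) 0.01829981803894043 [ 0.5647 -0.1849  0.0708]
tall 623 (0.4443519711494446, -0.18685367703437805) 0.02103388123214245 [ 0.4456 -0.1861  0.0889]
```

```bash
cat >> h.py <<'E'
C=frame([.4826,-.0341,.0697],.119,np.pi/6);C[:3,3]+=C[:3,:3]@[-.0015,.0015,0]
D=frame([.458,-.3435,0],-.119)
Dc=frame(D[:3,:3]@[0,0,.082]+D[:3,3],-.119+np.pi)   # carry bin target
E
python3 - <<'E'
from h import *
from cell import manip,cams
np.set_printoptions(precision=4,suppress=True)
c=dict(np.load("pics/top0.npz"));P=cloud(c);m=(P[...,2]>.2)&(P[...,1]<-.15)&(P[...,0]>.3)
print("tall stuff nearest deep",np.nanmin(np.hypot(P[m][:,0]-.458,P[m][:,1]+.3435)))
manip.set_gripper(.05,35)
p,r=tool(C,[0,0,.150],-1);manip.move_pose(p,r)
p,r=tool(C,[0,0,.071],-1);manip.move_linear(p,rate=.12)
print("at grasp",manip.state()["contact_force"])
manip.set_gripper(0,35);s=manip.state();print(s["gripper_width"],s["grasp_force"],s["contact_force"],s["clock"])
p2,_=tool(C,[0,0,.076],-1);manip.move_linear(p2,rate=.04);print(manip.state()["contact_force"])
p2,_=tool(C,[0,0,.121],-1);manip.move_linear(p2,rate=.12)
p3=p2+[0,0,.12];manip.move_linear(p3,rate=.25)
s=manip.state();print(s["gripper_width"],s["contact_force"],s["moment"],s["joint_pos"],s["clock"])
t=cams.capture("top");np.savez("pics/top1.npz",**t);cv2.imwrite("pics/top1.png",t["image"][120:300,150:430])
E
```

```text
tall stuff nearest deep 0.2373526780388149
at grasp [ 0.2156 -0.0261 -0.2014]
0.00044459440139450464 0.0 [0.4609 0.2168 0.1963] 9.6167
[ 0.6674 -0.2725 -0.7978]
0.00030477660656213465 [ 0.9016  0.1117 -1.1787] [ 0.2854  0.2129 -0.0532] [ 0.3705 -0.0918  1.9521 -0.5093  1.4441  1.93  ] 11.05
```

View pics/top1.png

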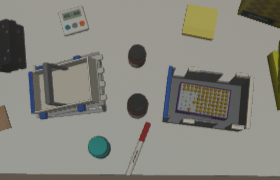

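The handle is still on the rack and the gripper closed to 0, so the grasp missed. I'll check the pose.

```bash
python3 - <<'E'
from h import *
from cell import manip
np.set_printoptions(precision=4,suppress=True)
s=manip.state();M=R.from_rotvec(s["tcp_rot"]).as_matrix()
print(s["tool_pos"],M);print(C);print(tool(C,[0,0,.071],-1)[0],R.from_rotvec(tool(C,[0,0,.071],-1)[1]).as_matrix())
t=dict(np.load("pics/top1.npz"));P=cloud(t);L=(P-C[:3,3])@C[:3,:3]
h=(abs(L[...,0])<.05)&(abs(L[...,1])<.02)&(L[...,2]>.07)&(L[...,2]<.1)
print(h.sum(),np.percentile(L[h],[2,50,98],axis=0),P[h].mean(0))
E
```

```text
[0.4736 0.0172 0.2748] [[ 0.993   0.1044  0.0559]
 [ 0.1184 -0.8595 -0.4972]
 [-0.0039  0.5003 -0.8658]]
[[ 0.9929 -0.1028 -0.0594  0.481 ]
 [ 0.1187  0.8599  0.4965 -0.033 ]
 [ 0.     -0.5     0.866   0.0689]
 [ 0.      0.      0.      1.    ]]
[ 0.4779 -0.0072  0.114 ] [[ 0.9929  0.1028  0.0594]
 [ 0.1187 -0.8599 -0.4965]
 [ 0.      0.5    -0.866 ]]
279 [[-0.043  -0.0079  0.0709]
 [-0.0011 -0.0041  0.0785]
 [ 0.0431  0.0051  0.0821]] [0.4759 0.003  0.1376]
```

```bash
python3 - <<'E'
from h import *
from cell import cams
c=cams.capture("side");np.savez("pics/side1.npz",**c);cv2.imwrite("pics/side1.png",c["image"][60:330,100:460])
look("w2")
E
```

```text
(no output)
```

View pics/side1.png

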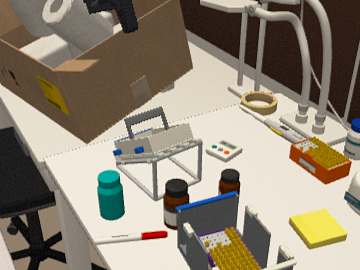

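```bash
python3 - <<'E'
from h import *
from cell import manip
np.set_printoptions(precision=3,suppress=True)
s=manip.state();M=R.from_rotvec(s["tcp_rot"]).as_matrix();p=s["tool_pos"]
c=dict(np.load("pics/side1.npz"));T=campose(c);K=c["intrinsics"]
for d in(0,.019,.1,.2):
    q=T[:3,:3].T@(p-d*M[:,2]-T[:3,3]);print("side px",d,(K@q/q[2])[:2],q[2])
P=cloud(c);im=c["image"]
m=np.zeros(im.shape[:2],bool);m[40:100,170:250]=1;m&=im.max(2)<45
print("dark",m.sum(),np.nanpercentile(P[m],[5,50,95],axis=0))
t=dict(np.load("pics/top1.npz"));P=cloud(t);m=np.zeros(im.shape[:2],bool);m[135:195,148:178]=1;m&=t["image"].max(2)<45
print("dark top",m.sum(),np.nanpercentile(P[m],[5,50,95],axis=0))
cv2.imwrite("pics/w2b.png",cv2.imread("pics/w2.png"))
print(s["gripper_width"])
E
```

```text
side px 0 [236.782 108.043] 0.948114515805938
side px 0.019 [233.754  98.414] 0.9455409276125202
side px 0.1 [220.659  56.769] 0.9345693147879494
side px 0.2 [204.062   3.988] 0.9210241137699605
dark 1677 [[ 0.429 -0.006  0.315]
 [ 0.459  0.048  0.355]
 [ 0.482  0.142  0.405]]
dark top 1154 [[ 0.443 -0.007  0.327]
 [ 0.469  0.004  0.434]
 [ 0.503  0.032  0.442]]
0.0003579365079674719
```

View pics/w2.png

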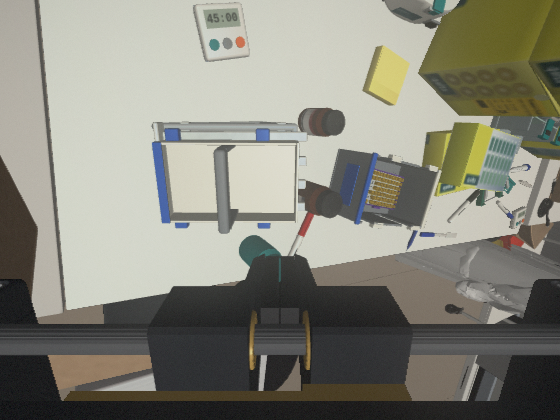

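The gripper pose matches the cameras: the handle is at (222,190) and the fingertips at (280,258). I'll retry the descent and check each step before closing.

```bash
python3 - <<'E'
from h import *
from cell import manip,cams
np.set_printoptions(precision=4,suppress=True)
def st(n):
    s=manip.state();M=R.from_rotvec(s["tcp_rot"]).as_matrix();print(n,s["clock"],"err mm",(s["tool_pos"]-goal)*1e3,"w",s["gripper_width"],s["contact_force"])
p2,r=tool(C,[0,0,.131],-1);goal=p2
manip.set_gripper(.05,35);manip.move_pose(p2,r);manip.dwell(.1);st("pre")
goal,_=tool(C,[0,0,.071],-1);manip.move_linear(goal,rate=.12);manip.dwell(.1);st("grasp")
c,T=look("w3")
t=cams.capture("side");a=t["image"][90:290,150:350];np.savez("pics/side2.npz",**t)
cv2.imwrite("pics/w3s.png",np.hstack([cv2.resize(a,(420,420)),c["image"][:,90:470]]))
E
```

```text
pre 12.825 err mm [1.9643 0.4783 2.5159] w 0.050013576970660244 [ 0.7899 -0.1768  0.3385]
grasp 13.575 err mm [0.974  0.4873 1.0816] w 0.04996063565082006 [0.5899 0.3887 0.1519]
```

View pics/w3s.png

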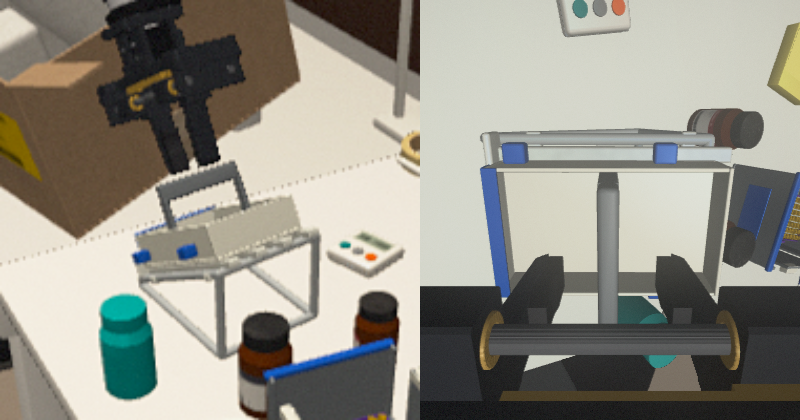

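```bash
python3 - <<'E'
from h import *
from cell import manip
np.set_printoptions(precision=3,suppress=True)
s=manip.state();M=R.from_rotvec(s["tcp_rot"]).as_matrix();p=s["tool_pos"];print(p)
c=dict(np.load("pics/side2.npz"));T=campose(c);K=c["intrinsics"];P=cloud(c);im=c["image"]
pr=lambda x:(lambda q:(K@q/q[2])[:2])(T[:3,:3].T@(np.asarray(x)-T[:3,3]))
for sy in(-.03,.03): print("proj tips",pr(p+sy*M[:,1]),"20mm back",pr(p+sy*M[:,1]-.05*M[:,2]))
print("proj bar centre",pr(C[:3,:3]@[0,0,.071]+C[:3,3]),"ends",pr(C[:3,:3]@[-.045,0,.08]+C[:3,3]),pr(C[:3,:3]@[.045,0,.08]+C[:3,3]))
# picture crop: full=crop*200/420+(150,90)
for n,(u,v) in dict(tipL=(172,160),tipR=(207,155),barL=(165,188),barM=(200,177),barR=(233,168)).items():
    U,V=int(round(u*200/420+150)),int(round(v*200/420+90));print(n,(U,V),P[V-1:V+2,U-1:U+2].reshape(-1,3)[4],im[V,U])
ct=np.load("pics/w3.npz");Tw=ct["T"];Pw=cloud(dict(ct),Tw);L=(Pw-C[:3,3])@C[:3,:3]
for (u,v) in((607-420+90,200),(607-420+90,260),(607-420+90,310),(650-420+90,230)):print("wrist",(u,v),Pw[v,u],"bin",L[v,u])
E
```

```text
[ 0.478 -0.007  0.114]
proj tips [240.83  186.844] 20mm back [233.541 164.322]
proj tips [254.072 184.271] 20mm back [246.498 160.562]
proj bar centre [244.398 177.153] ends [224.339 179.255] [260.977 167.007]
tipL (232, 166) [0.465 0.036 0.144] [35 32 36]
tipR (249, 164) [ 0.477 -0.021  0.171] [43 42 40]
barL (229, 180) [ 0.439 -0.004  0.137] [ 98 101  98]
barM (245, 174) [0.479 0.004 0.136] [97 98 99]
barR (261, 170) [0.517 0.005 0.135] [91 95 91]
wrist (277, 200) [0.514 0.013 0.138] bin [0.038 0.002 0.08 ]
wrist (277, 260) [0.479 0.008 0.136] bin [0.003 0.002 0.079]
wrist (277, 310) [0.447 0.005 0.137] bin [-0.029  0.002  0.08 ]
wrist (320, 230) [ 0.476 -0.059  0.088] bin [-0.008 -0.032  0.004]
```

```bash
python3 - <<'E'
from h import *
from cell import manip
np.set_printoptions(precision=3,suppress=True)
s=manip.state();M=R.from_rotvec(s["tcp_rot"]).as_matrix();p=s["tool_pos"]
for n in("side2","w3"):
    c=dict(np.load(f"pics/{n}.npz"));P=cloud(c,c.get("T"));L=(P-p)@M
    d=(c["image"].max(2)<60)&(abs(L[...,0])<.02)&(abs(L[...,1])<.07)&(L[...,2]<.03)&(L[...,2]>-.12)
    q=L[d];print(n,len(q))
    for z0 in np.arange(-.12,.03,.01):
        k=q[(q[:,2]>=z0)&(q[:,2]<z0+.01)]
        if len(k): print("  z %.2f n %d"%(z0,len(k)),"x",k[:,0].min().round(3),k[:,0].max().round(3),"y",np.percentile(k[:,1],[1,25,50,75,99]))
E
```

```text
side2 823
  z -0.12 n 7 x -0.017 -0.004 y [-0.034 -0.033 -0.032 -0.03  -0.029]
  z -0.11 n 68 x -0.019 0.02 y [-0.046 -0.033 -0.032 -0.031  0.054]
  z -0.10 n 138 x -0.016 0.013 y [-0.048 -0.032  0.039  0.046  0.056]
  z -0.09 n 109 x -0.011 0.01 y [-0.039 -0.032  0.037  0.042  0.047]
  z -0.08 n 115 x -0.012 0.009 y [-0.041 -0.026  0.029  0.042  0.045]
  z -0.07 n 112 x -0.012 0.01 y [-0.038 -0.026  0.03   0.041  0.044]
  z -0.06 n 110 x -0.011 0.009 y [-0.039 -0.025  0.03   0.04   0.043]
  z -0.05 n 108 x -0.013 0.01 y [-0.036 -0.025  0.031  0.039  0.042]
  z -0.04 n 50 x -0.012 0.01 y [-0.035 -0.025  0.006  0.037  0.041]
  z -0.02 n 6 x -0.018 0.016 y [0.    0.003 0.004 0.005 0.007]
w3 7926
  z -0.12 n 2033 x 0.001 0.02 y [-0.057 -0.043 -0.033  0.031  0.054]
  z -0.11 n 986 x -0.007 0.02 y [-0.034 -0.033 -0.033  0.031  0.032]
  z -0.10 n 699 x -0.013 0.02 y [-0.034 -0.033 -0.033  0.031  0.032]
  z -0.09 n 796 x -0.012 0.011 y [-0.04  -0.035  0.031  0.033  0.038]
  z -0.08 n 1311 x -0.002 0.011 y [-0.042 -0.034 -0.026  0.032  0.04 ]
  z -0.07 n 1110 x -0.009 0.011 y [-0.041 -0.033  0.025  0.031  0.039]
  z -0.06 n 827 x -0.01 0.011 y [-0.04  -0.031 -0.026  0.025  0.038]
  z -0.05 n 136 x -0.009 0.01 y [-0.039 -0.026 -0.026  0.024  0.024]
  z -0.04 n 28 x -0.009 -0.001 y [-0.026  0.024  0.024  0.024  0.024]
```

Both cameras show the real fingertips ending about 35 mm short of the reported TCP. The grasp point is therefore about 54 mm behind it. I'll correct the depth and carry on.

```bash
sed -i 's/depth=.019/depth=.054/' h.py; python3 - <<'E'
from h import *
from cell import manip,cams
np.set_printoptions(precision=4,suppress=True)
def st(n):
    s=manip.state();print(n,s["clock"],"err mm",(s["tool_pos"]-goal)*1e3,"w",s["gripper_width"],s["grasp_force"],s["contact_force"],s["moment"])
goal,r=tool(C,[0,0,.071],-1);manip.move_linear(goal,rate=.1);st("grasp")
manip.set_gripper(0,35);st("closed")
if manip.state()["gripper_width"]>.008:
    goal,_=tool(C,[0,0,.076],-1);manip.move_linear(goal,rate=.04);st("up5")
    goal,_=tool(C,[0,0,.121],-1);manip.move_linear(goal,rate=.12)
    goal=goal+[0,0,.13];manip.move_linear(goal,rate=.25);st("up")
    t=cams.capture("side");np.savez("pics/side3.npz",**t);cv2.imwrite("pics/side3.png",t["image"][60:330,100:460])
E
```

```text
grasp 14.325 err mm [-0.2959 -0.2529 -0.2711] w 0.05030530448612185 0.0 [-0.1442  0.8274 -0.2533] [ 0.1986  0.2113 -0.0046]
closed 14.9917 err mm [0.1501 0.3675 0.0764] w 0.01106619294738077 34.99921090900898 [-0.6851  2.6975  0.9938] [ 0.4289  0.2396 -0.0425]
up5 15.2667 err mm [-0.2139  0.0818 -0.1794] w 0.011329730157740303 35.03604914993048 [-1.1198 -0.1457 -3.8899] [ 0.5192  0.2006 -0.033 ]
up 16.4583 err mm [-1.0626 -0.2469 -1.8635] w 0.011477457389183305 35.03926355391741 [-0.2527 -0.0686 -4.0164] [ 0.5349  0.1952 -0.0408]
```

```bash
python3 - <<'E'
from h import *
from cell import manip,cams
np.set_printoptions(precision=4,suppress=True)
B=frame([.45,-.13,.30],0.05);manip.move_pose(*tool(B,[0,0,.071],-1));print(manip.state()["joint_pos"])
H=Dc.copy();H[2,3]+=.16;manip.move_pose(*tool(H,[0,0,.071],-1));print(manip.state()["joint_pos"])
H=Dc.copy();H[2,3]+=.05;manip.move_linear(tool(H,[0,0,.071],-1)[0],rate=.2)
c,T=look("w4");s=manip.state();print(s["clock"],s["contact_force"],s["moment"],s["gripper_width"])
# measured bin in hand
Mt=R.from_rotvec(s["tcp_rot"]).as_matrix();g=s["tool_pos"]-.054*Mt[:,2]
Hn=H.copy();P=cloud(c,T);L=(P-H[:3,3])@H[:3,:3];hsv=cv2.cvtColor(c["image"],cv2.COLOR_BGR2HSV)
w=(abs(L[...,2]-.036)<.006)&(abs(L[...,0])<.056)&(abs(L[...,1])<.09)&(c["image"].max(2)>70)
print("rim",w.sum(),cv2.minAreaRect(L[w][:,:2].astype(np.float32)),np.percentile(L[w],[1,99],axis=0))
f=(abs(L[...,0])<.04)&(abs(L[...,1])<.075)&(L[...,2]<.015)&(L[...,2]>-.01)
q=L[f];print("floor",f.sum(),np.linalg.lstsq(np.c_[q[:,:2],np.ones(len(q))],q[:,2],rcond=None)[0])
# deep rim below
LD=(P-D[:3,3])@D[:3,:3];m=(abs(LD[...,2]-.09)<.006)&(abs(LD[...,0])<.075)&(abs(LD[...,1])<.11)
print("deep",m.sum(),np.percentile(LD[m],[1,99],axis=0))
t=cams.capture("side");np.savez("pics/side4.npz",**t)
cv2.imwrite("pics/w4s.png",np.hstack([cv2.resize(t["image"][150:400,230:430],(336,420)),c["image"][:,60:500]]))
E
```

```text
[-0.3343 -0.1846  1.8725 -0.0006  1.4581  1.1879]
[-0.6864  0.0414  1.7612  0.      1.339  -2.1385]
21.0083 [-0.193   1.0456 -2.5455] [ 0.0472  0.0262 -0.0154] 0.010975286145471622
rim 5615 ((0.0013003945350646973, 0.0010339245200157166), (0.16551533341407776, 0.09416669607162476), 89.94580841064453) [[-0.0216 -0.0808  0.0305]
 [ 0.0482  0.0827  0.0404]]
floor 17831 [-0.0031  0.0011  0.0054]
deep 1627 [[-0.0625 -0.0903  0.0844]
 [-0.0408  0.0942  0.0905]]
```

View pics/w4s.png

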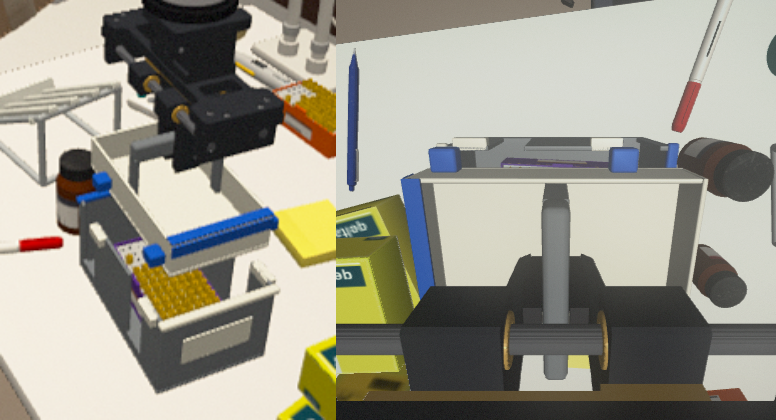

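The side view shows the carry bin's blue end over the deep bin's white-plate end, and level. In the wrist view the bin is aligned to about 1 mm. Lowering with force monitoring.

```bash
python3 - <<'E'
from h import *
from cell import manip,cams
np.set_printoptions(precision=4,suppress=True)
def at(dz): return tool(Dc,[-.001,-.001,.071+dz],-1)[0]
manip.move_linear(at(.006),rate=.08);manip.dwell(.15)
f0=manip.state()["contact_force"][2];print("f0",f0)
dz=.004
while dz>-.0061:
    manip.move_linear(at(dz),rate=.03);f=manip.state()["contact_force"];print(round(dz*1e3,1),f)
    if f[2]-f0>2.2: break
    dz-=.0012
s=manip.state();print(s["clock"],s["moment"],s["tool_pos"]-at(dz))
E
```

```text
f0 -2.7960883740941695
4.0 [ 0.1471  0.1114 -3.0623]
2.8 [-0.0052  0.6731 -3.3425]
1.6 [-0.515  -0.353  -2.7256]
0.4 [ 0.4881 -0.1638 -2.9353]
-0.8 [0.2988 0.2042 0.0232]
23.1583 [ 0.0974  0.092  -0.0438] [ 0.0002 -0.0001  0.0004]
```

```bash
python3 - <<'E'
from h import *
from cell import manip,cams
np.set_printoptions(precision=4,suppress=True)
manip.move_linear(tool(Dc,[-.001,-.001,.071-.0012],-1)[0],rate=.03)
manip.set_gripper(.04,20)
manip.move_linear(tool(Dc,[-.001,-.001,.071+.09],-1)[0],rate=.15)
p=manip.state()["tool_pos"];manip.move_linear(p+[-0.0,.10,.10],rate=.35)
t=cams.capture("top");np.savez("pics/top5.npz",**t);P=cloud(t);c,T=look("w5");Pw=cloud(c,T);print(manip.state()["clock"])
for n,Q,im in(("top",P,t["image"]),("wrist",Pw,c["image"])):
    L=(Q-Dc[:3,3])@Dc[:3,:3];br=im.max(2)>70
    w=(abs(L[...,2]-.036)<.006)&(abs(L[...,0])<.056)&(abs(L[...,1])<.09)&br
    print(n,"rim",w.sum(),cv2.minAreaRect(L[w][:,:2].astype(np.float32)) if w.any() else 0)
    for sg in(1,-1):
        k=w&(L[...,0]*sg>.03); print("  rim z side",sg,np.nanmedian(L[k][:,2]) if k.any() else None)
        k=w&(L[...,1]*sg>.075); print("  rim z end",sg,np.nanmedian(L[k][:,2]) if k.any() else None)
    f=(abs(L[...,0])<.04)&(abs(L[...,1])<.075)&(L[...,2]<.015)&(L[...,2]>-.01);q=L[f]
    print("  floor",f.sum(),np.linalg.lstsq(np.c_[q[:,:2],np.ones(len(q))],q[:,2],rcond=None)[0] if f.sum()>20 else 0)
    h=(abs(L[...,0])<.05)&(abs(L[...,1])<.02)&(L[...,2]>.074)&(L[...,2]<.09)
    if h.any(): print("  handle",np.percentile(L[h],[2,50,98],axis=0))
    for b,(x,y,hh) in dict(short=(.565,-.187,.072),tall=(.446,-.188,.09)).items():
        m=(abs(Q[...,0]-x)<.035)&(abs(Q[...,1]-y)<.035)&(Q[...,2]>hh-.006)&(Q[...,2]<hh+.01)
        if m.sum()>10: print("  ",b,m.sum(),cv2.minEnclosingCircle(Q[m][:,:2].astype(np.float32)))
cv2.imwrite("pics/v5.png",np.hstack([c["image"][:,:500],cv2.resize(t["image"][160:280,260:345],(297,420))]))
E
```

```text
25.5583
top rim 365 ((-0.0011432617902755737, 0.0003018304705619812), (0.09635325521230698, 0.1651470810174942), 0.21457171440124512)
  rim z side 1 0.03554727027171612
  rim z end 1 0.037558409184836834
  rim z side -1 0.0372072752953912
  rim z end -1 0.03562010733564031
  floor 1291 [0.0018 0.0014 0.0039]
  handle [[ 0.0094 -0.0058  0.0745]
 [ 0.0308  0.0008  0.0795]
 [ 0.0433  0.0055  0.084 ]]
   short 111 ((0.5646363496780396, -0.19025415182113647), 0.016908014193177223)
   tall 270 ((0.4464204013347626, -0.1880527287721634), 0.0207375381141901)
wrist rim 1788 ((0.0006406456232070923, -0.0005836263298988342), (0.16496704518795013, 0.09643014520406723), 89.67613983154297)
  rim z side 1 0.03489747792115561
  rim z end 1 0.036618239679633464
  rim z side -1 0.03442620044734652
  rim z end -1 0.03426965292721832
  floor 6163 [-0.0003  0.0011  0.0028]
  handle [[-0.0413 -0.0071  0.0748]
 [ 0.0044 -0.0022  0.0784]
 [ 0.0443  0.004   0.0801]]
   short 416 ((0.5634366273880005, -0.18588145077228546), 0.018113212659955025)
   tall 868 ((0.4448624551296234, -0.18686042726039886), 0.020977040752768517)
```

View pics/v5.png

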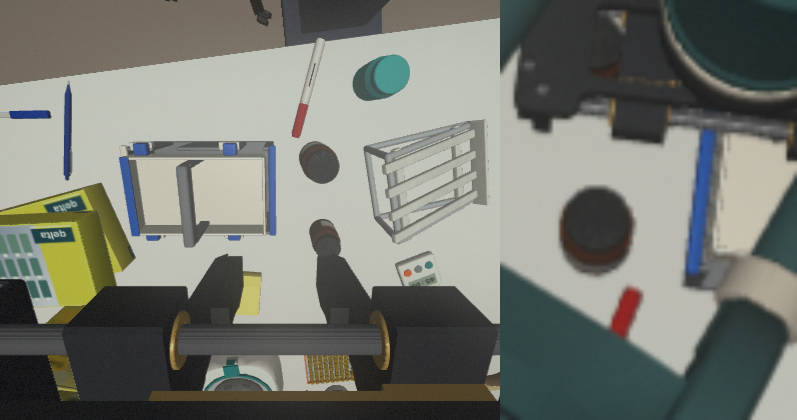

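The bin is seated level, with its floor at the expected height. The caps are clearly visible at (320,162) and (325,238). Short bottle next, to place_1.

```bash
cat >> h.py <<'E'
def bottle(xy,gh,dia,place,pick_yaw=0.):
    from cell import manip
    G=frame([xy[0],xy[1],0],pick_yaw-np.pi/2)
    def st(n): s=manip.state();print(n,round(s["clock"],2),"w",round(s["gripper_width"],4),"F",s["grasp_force"].round(1) if hasattr(s["grasp_force"],'round') else s["grasp_force"],s["contact_force"].round(2))
    manip.set_gripper(dia+.022,12)
    manip.move_pose(*tool(G,[0,0,gh+.13]));print(manip.state()["joint_pos"].round(2))
    manip.move_linear(tool(G,[0,0,gh])[0],rate=.15);st("down")
    manip.set_gripper(dia-.012,12);st("grip")
    manip.move_linear(tool(G,[0,0,gh+.22])[0],rate=.25);st("lift")
    B=frame(Dc[:3,:3]@place+Dc[:3,3],-.119-np.pi/2);B[2,3]-=.0005
    at=lambda dz:tool(B,[0,0,gh+dz])
    manip.move_pose(*at(.12));manip.move_linear(at(.006)[0],rate=.12);manip.dwell(.15)
    fz=lambda:np.mean([(manip.dwell(.02),manip.state()["contact_force"][2])[1] for _ in range(5)])
    f0=fz();dz=.002
    while dz>-.0045:
        manip.move_linear(at(dz)[0],rate=.03);f=fz();print(round(dz*1e3,1),round(f-f0,2))
        if f-f0>1.2: break
        dz-=.0008
    st("placed");return at
def release(at,w):
    from cell import manip
    dz=manip.state()["tool_pos"]
    manip.set_gripper(w);manip.move_linear(dz+[0,0,.12],rate=.15);print(manip.state()["clock"])
E
python3 - <<'E'
from h import *
at=bottle((.5642,-.1861),.053,.042,[0,.042,.004])
E
```

```text
[-0.36  0.17  1.86 -0.    1.11 -0.36]
down 28.55 w 0.064 F 0.0 [ 0.91 -0.78 -0.17]
grip 29.02 w 0.0409 F 12.000132661560201 [0.04 0.41 3.32]
lift 30.05 w 0.0411 F 11.999906725041 [-0.14 -0.45 -0.79]
2.0 0.75
1.2 1.43
placed 32.99 w 0.0414 F 12.000018255948817 [-0.43 -0.06  0.19]
```

```bash
python3 - <<'E'
from h import *
from cell import manip
np.set_printoptions(precision=4,suppress=True)
def fz(): return np.mean([(manip.dwell(.03),manip.state()["contact_force"])[1] for _ in range(6)],0)
p=manip.state()["tool_pos"];print(fz())
for i in range(3):
    p=p-[0,0,.0006];manip.move_linear(p,rate=.03);f=fz();print(p[2],f)
    if f[2]>2:break
E
```

```text
[ 0.0254 -0.172   0.4397]
0.08524800380720073 [-1.1982  0.4945  5.2902]
```

```bash
python3 - <<'E'
from h import *
from cell import manip,cams
manip.move_linear(manip.state()["tool_pos"]+[0,0,.0004],rate=.02)
release(None,.052)
c,T=look("w6");P=cloud(c,T);L=(P-Dc[:3,3])@Dc[:3,:3]
m=(abs(L[...,0])<.03)&(abs(L[...,1]-.042)<.035)&(L[...,2]>.07)&(L[...,2]<.09)&(c["image"].max(2)<90)
print(m.sum(),cv2.minEnclosingCircle(L[m][:,:2].astype(np.float32)) if m.sum() else 0, np.median(L[m][:,2]))
at=bottle((.4446,-.1871),.060,.048,[0,-.042,.004])
E
```

```text
35.2083
1539 ((8.660722232889384e-05, 0.04135527461767197), 0.018274890258908272) 0.07478385293482796
[-0.45 -0.05  2.08 -0.    1.11 -0.45]
down 37.73 w 0.0699 F 0.0 [ 0.08 -0.41 -0.23]
grip 38.2 w 0.0474 F 12.000263794907369 [-0.2  -0.08  4.38]
lift 39.23 w 0.0471 F 11.999971601762809 [-0.28 -1.09 -0.34]
2.0 0.28
1.2 0.32
0.4 6.63
placed 42.14 w 0.0473 F 12.000381072575692 [-1.24  1.24  6.06]
```

Firm contact. Releasing, retreating and inspecting.

```bash
python3 - <<'E'
from h import *
from cell import manip,cams
np.set_printoptions(precision=4,suppress=True)
manip.move_linear(manip.state()["tool_pos"]+[0,0,.0006],rate=.02)
release(None,.060)
p=manip.state()["tool_pos"];manip.move_linear(p+[0,.14,.10],rate=.35)
t=cams.capture("top");s=cams.capture("side")
for n,c in(("top",t),("side",s)):
    P=cloud(c);L=(P-Dc[:3,3])@Dc[:3,:3]
    for b,y,h in(("short",.042,.076),("tall",-.042,.094)):
        m=(abs(L[...,0])<.035)&(abs(L[...,1]-y)<.035)&(abs(L[...,2]-h)<.006)&(c["image"].max(2)<90)
        print(n,b,m.sum(),cv2.minEnclosingCircle(L[m][:,:2].astype(np.float32)) if m.sum()>8 else 0,np.median(L[m][:,2]) if m.any() else 0)
    w=(abs(L[...,2]-.036)<.006)&(abs(L[...,0])<.056)&(abs(L[...,1])<.09)&(c["image"].max(2)>70)
    print("rim",cv2.minAreaRect(L[w][:,:2].astype(np.float32)),[np.median(L[w&(sg*L[...,1]>.07)][:,2]) for sg in(1,-1)])
print(manip.state()["clock"])
cv2.imwrite("pics/v7.png",np.hstack([cv2.resize(t["image"][150:290,260:420],(400,350)),cv2.resize(s["image"][190:390,220:420],(350,350))]))
E
```

```text
43.7333
top short 227 ((-0.0011072864290326834, 0.04261938855051994), 0.017647571861743927) 0.07584895660154052
top tall 306 ((-0.0010373627301305532, -0.041638780385255814), 0.02049563266336918) 0.09377856464865622
rim ((-0.0014659389853477478, 0.0005960538983345032), (0.165182426571846, 0.09666970372200012), 89.9361343383789) [np.float64(0.03774333791750734), np.float64(0.035505568638094905)]
side short 378 ((-0.00048484071157872677, 0.042916860431432724), 0.018405266106128693) 0.0773039608163381
side tall 375 ((0.0009742780239321291, -0.040075186640024185), 0.02013501711189747) 0.09537602840835538
rim ((-0.00011757761240005493, 7.675588130950928e-05), (0.16769398748874664, 0.09728168696165085), 89.8968505859375) [np.float64(0.038406993378006855), np.float64(0.03563380768310687)]
44.475
```

View pics/v7.png

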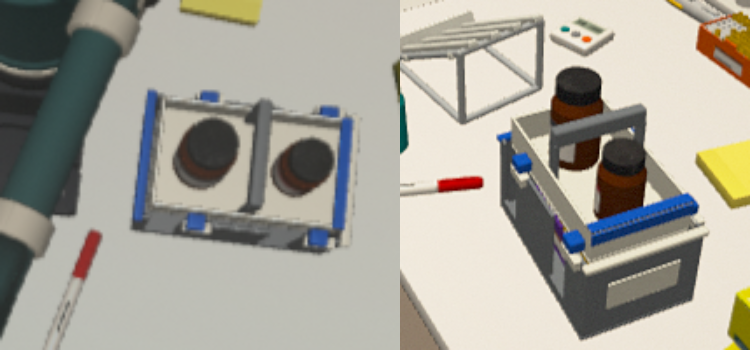

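The views show both bottles upright on either side of the handle, at (205,150) and (305,165). The lugs are on the white ledges, the blue end is over the white plate, and the gripper is clear.

```bash
python3 -c "
from cell import order;print(order.close_job())"
```

```text
the job is handed in; nothing more can be done
None
```

The job is handed in at about 44.5 s: the carry bin sits level on the deep bin's ledges, turned half round, with both bottles upright on its middle line, one each side of the handle; the first grasp closed on air, without moving the bin, because the real fingertips end about 35 mm short of the reported TCP.

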